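Lock the rubber mould and hold the press run button

ROBOT

A 6-joint arm with a two-finger parallel gripper is mounted at the origin on the work surface. World frame = base frame: x ahead of the robot, y to its left, z up, the work surface at z = 0. Lengths are in m, angles in degrees, forces in N, time in s.
With the tool pointing down it reaches from about 0.3 to 0.85 m from the base axis. Payload 5.4 kg.
Tool frame: the origin (TCP) lies midway between the tips of the shut fingers; the grasp point (between the pads) lies arm.pinch_z behind it (arm.pinch_z is the distance from the TCP to the grasp point, in m); z points along the fingers, x is the direction in which the jaws open and shut, and the axes are right-handed (so a half turn about z gives the same grasp; the last joint's range is limited). The gripper opens to 85 mm and grips with 20 to 120 N. Pads are 22 mm wide; open, the fingers measure 114 mm over their backs; the gripper's body (76 mm by 85 mm) begins 54 mm behind the grasp point. The pads swing forward as they close: fully open they stand 13 mm farther back than shut.
Start: joints at [-87.038, 9.076, 91.501, -0, 79.423, -12.038], TCP at [0.149, -0.555, 0.231] pointing down, gripper open.
Joint ranges: [-166.64, 166.64], [-54.1, 131.32], [10.49, 154.53], [-73.88, 253.88], [9.74, 151.15], [-171.62, 171.62]. Speed limits (degrees/s): [147.25, 147.25, 180, 180, 180, 180].

INTERFACE

Orientations are given as [roll, pitch, yaw] about the fixed x, y, z axes, in that order (R = Rz(yaw) Ry(pitch) Rx(roll)).
In Python, from workcell import readout, viewer, order, models, arm gives the robot as it stands.
- The arm moves only by the tool send_rows, never from a script. Its argument "series" is text: rows parted by semicolons, each of 7 numbers parted by spaces: the turn, a rotation vector about the tool's x, y, z in degrees, then the shift along the tool's x, y, z in cm, then the opening, from 0 (shut) to 1 (fully open). A call has 1 to 20 rows; each row is the pose to reach, as a shift and turn from the pose commanded when the call began, along the tool's axes at that moment; what a row does not reach only later rows make up. A row lasts 1/12 s, in which the tool goes at most 41.7 mm and 7.16 degrees, less where a joint would pass 70% of its speed; a pose out of reach is approached as far as the arm can. A call with a gripper value outside its range is refused whole. The fingers move at their own pace and stop on an object; "newtons" is the grip in N (left out, the last holds). Time passes only in rows, so rows that repeat a pose let the fingers close. It gives the time, the measured TCP pose, the force and the opening at its end, in the units of the state.
- readout.state(): the state, without advancing time (a new reading comes with each control period).
- viewer.snapshot(name): name is "side" or "top" or "wrist"; returns the picture (480x640x3 uint8, blue, green, red); there is no depth.
- viewer.get_calibration(name): a dict with "K" (3x3 intrinsics, pixels), "R" (3x3) and "t" (3): a world point X has camera coordinates R X + t. Camera axes: x right, y down, z forward; pixel columns grow to the right and rows downward; lengths in m; the calibration is good to about 2 mm. The wrist camera is an equidistant fisheye: a pixel r from the principal point sees the ray r / f radians off the axis. A picture is of the moment at which its call begins: read the wrist's pose just before it. get_calibration takes no time and is no camera call; for the wrist camera it gives the pose at the moment of the call.
- order.hand_in(): hands the job in, once; it reports no verdict.
Trained networks look in the newest picture that a camera, given by its name, has taken for a name from the list of things; names that differ only in an ending like _2 or _b are one class to them, and where a whole thing is asked for, a point or a joint stands for the part that bears it (a point fixed in the world has none). Each returns a list of dicts, best first, with "conf" (0 to 1); they miss things now and then, are a little off and sometimes report something else, mostly with a low value. They report only what shows in the picture. A call takes as long as a camera call.
- models.cut_out(query, camera): "region" (480x640 bool, what is visible of it) and "box" ([left, top, right, bottom] in pixels, round what is visible of it).
- models.pinpoint(query, camera): "position" ([column, row] in pixels: a listed point, or the origin of a listed thing).
The state is a dict: "t": time; "joint_positions": joint angles; "joint_vel": joint speeds; "effort": joint torques, N m; "tcp_pos": TCP position; "ee_rot": TCP orientation; "wrist_force": force on the tool from outside, world axes, zero at the start; "torque": the same for the moment, N m; "finger_gap": finger opening in m.
Only numpy, scipy, OpenCV 4.12 (cv2) and the standard library are available. Lean on these libraries where they do the work, as an engineer would, in place of code of your own. Each camera call takes 0.05 s, during which the arm holds its last target. There are 200 camera calls.

TASK

With closed fingers, press the mould's blue-headed lock pin fully home, then its orange-headed lock pin fully home, then press the green run button fully down; the program finishes while still holding the green button down. Only touch and press: do not lift the mould or shove it along, do not press the red or white button, and leave the loose things on the bench where they are.

Things in the scene. Friction and masses are not known exactly. Their poses are not given: they have to be found in the camera images.
- mould: Loose closed dark mould, 200 x 140 x 40 mm (x, y, z), 2 to 3 kg, flat on a fixed dark steel platen 20 mm thick, 240 x 180 mm. Origin: centre of its underside, z up. A steel carrying handle stands out 30 mm from its -x side. Steel collars 42 mm across, 6 mm high, on its top at (-72, 45) mm (blue pin) and (72, -45) mm (orange pin). A loose steel ring lies near the middle of its top.
- blue_top (a point): Centre of the top of the blue pin's head (disc 28 mm across, 14 mm high, on a 12 mm brass stem). It goes down with the pin: 72 mm above the mould's underside when fully out, 60 mm when home, where the head rests on its collar.
- orange_top (a point): The same point on the orange pin's head, same sizes and heights.
- blue_pin (a joint): Blue lock pin: 0 fully out, 0.012 m fully home, growing as it goes down. Starts 0 to 3 mm in. Stiff sliding fit of about 5 N, no spring: it stays where it is left.
- orange_pin (a joint): Orange lock pin: as the blue one, 0 out, 0.012 m home.
- run_box: Fixed grey control box, 74 x 74 x 50 mm, with the green button; origin at the centre of its underside, 8 mm above the bench on an aluminium strip 290 x 100 mm. Three such boxes stand in a row 88 mm apart in any order; the tops of all three buttons are 73 mm above the undersides of their boxes.
- run_top (a point): Centre of the top of the green round button (32 mm across), which stands 11 mm above its black housing ring; it moves down with the button.
- run (a joint): Green hold-to-run button: 0 out, 0.007 m fully down; springs back when let go. About 2.4 N to start it, 8 N to hold it fully down.
- stop_top (a point): Centre of the top of the red round button (40 mm across) on a yellow box. Not to be pressed.
- stop (a joint): Red button: 0 out, 0.007 m down. Not to be pressed.
- reset_top (a point): Centre of the top of the white round button (32 mm across) on a grey box. Not to be pressed.
- reset (a joint): White button: 0 out, 0.007 m down. Not to be pressed.
- spacer: Loose steel ring, 38 mm across, 12 mm high, lying on the mould's top near its middle; origin at the centre of its underside. Leave alone.
- driver: Loose screwdriver with an orange handle, about 200 mm long, lying in the gap between mould and boxes. Leave alone.
- pin_cup: Loose open steel cup, 72 mm across, 50 mm high, in the gap between mould and boxes; origin at the centre of its underside. Leave alone.
- meter: Loose yellow meter, 130 x 75 x 35 mm, lying to the left; origin at the centre of its underside. Leave alone.
- test_plate: Loose black plate, 120 x 90 x 12 mm, lying to the right; origin at the centre of its underside. Leave alone.

How it is judged (in metres and radians):
On the way, in this order (a step that is already met when the one before it is completed fails the run):
1. the blue pin is fully home (value of joint blue_pin above 0.0105 m), for 0.2 s.
2. the orange pin is fully home (value of joint orange_pin above 0.0105 m), for 0.2 s.
3. the fingers hold the green button down (value of joint run above 0.005 m and contact force between the fingers and run_box above 1.5 N), for 0.3 s.
At the end, for the whole second after the job is handed in: Both pins home (within 1.5 mm of the end of their 12 mm travel), the green button held at least 5 mm down (of 7) by the fingers with more than 1.5 N, the red and white buttons out (less than 2 mm down), the mould flat, at rest and within 25 mm of where it began (all of step 3 and value of joint each of blue_pin, orange_pin above 0.0105 m and value of joint each of stop, reset below 0.002 m and distance of mould from where it was at the start of the episode below 0.025 m and angle between mould's own z axis and vertical below 0.08 rad and linear speed of mould below 0.02 m/s); the arm keeps its last pose, push and grip.
It fails at once if the orange pin is pressed before the blue pin is home (value of joint orange_pin above 0.006 m and value of joint blue_pin below 0.0105 m).
It fails at once if the green button is pressed before both pins are home (value of joint run above 0.003 m and value of joint any of blue_pin, orange_pin below 0.0105 m).
It fails at once if the red or white button is pressed (value of joint any of stop, reset above 0.003 m).
It fails at once if the mould is lifted more than 10 mm, tipped or shoved more than 25 mm (height (world z) of mould above 0.03 m or angle between mould's own z axis and vertical above 0.1 rad or distance of mould from where it was at the start of the episode above 0.025 m).
It fails at once if a loose bystander is moved more than 30 mm (distance of any of spacer, driver, pin_cup, meter, test_plate from where it was at the start of the episode above 0.03 m).
It also fails if it takes over 43 s, if anything falls off the work surface, if the arm or the gripper's body presses on something with over 40 N, if the wrist force passes 120 N, or if a joint passes its speed limit or range.

## Working session

There is one attempt and no reset: what is moved stays moved. The work goes in short steps, Python scripts to look and compute and a tool call to move; the robot and the scene stay as the last step left them, time stands still between calls to the robot, and variables do not carry over. Pictures are saved under pics/ and viewed, about 8 in all and at most 12, crops included, and the job is handed in when it is done.

Besides the shell and the picture viewer there is one more tool, called after "Emit:" by a JSON object that holds its "op" and its "data". send_rows: Moves the arm, as the interface text tells. Its arguments: {"type":"object","properties":{"series":{"type":"string"},"newtons":{"type":"number"}},"required":["series"]}

```bash
ls; mkdir -p pics; cat > h.py <<'E'
import numpy as np, cv2
from workcell import readout, viewer, order, models, arm
def ray(c,px,cal=None):
    k=cal or viewer.get_calibration(c); K,R,t=[np.array(k[i],float) for i in "KRt"]
    x=(px[0]-K[0,2])/K[0,0]; y=(px[1]-K[1,2])/K[1,1]
    if c=="wrist":
        r=np.hypot(x,y); d=np.array([x/r*np.sin(r),y/r*np.sin(r),np.cos(r)]) if r>1e-9 else np.array([0,0,1.])
    else: d=np.array([x,y,1.])/np.sqrt(x*x+y*y+1)
    return -R.T@t, R.T@d
def tri(rays):
    A=sum(np.eye(3)-np.outer(d,d) for o,d in rays); b=sum((np.eye(3)-np.outer(d,d))@o for o,d in rays)
    X=np.linalg.solve(A,b); return X,[np.linalg.norm(np.cross(X-o,d)) for o,d in rays]
E
python3 - <<'E'
from h import *
s=readout.state(); print({k:np.round(v,3) for k,v in s.items() if k in('t','tcp_pos','ee_rot','finger_gap','wrist_force')},arm.pinch_z)
N=["blue_top","orange_top","run_top","stop_top","reset_top","spacer","pin_cup","mould"]
P={}
for c in ("top","side","wrist"):
    im=viewer.snapshot(c); cv2.imwrite(f"pics/{c}0.png",im); cal=viewer.get_calibration(c)
    for n in N:
        for d in models.pinpoint(n,c)[:1]:
            P.setdefault(n,[]).append((c,d["conf"],np.round(d["position"],1),ray(c,d["position"],cal)))
for n in P:
    print(n,[(c,round(f,2),*p) for c,f,p,_ in P[n]])
    r=[q[3] for q in P[n] if q[1]>.4]
    if len(r)>1:
        X,e=tri(r); print("   ",X.round(4),np.round(e,4))
E
```

```text
pics
{'t': np.float64(0.0), 'tcp_pos': array([ 0.149, -0.555,  0.23 ]), 'ee_rot': array([-1.79977e+02,  1.07000e-01, -7.50000e+01]), 'wrist_force': array([0.524, 0.053, 1.132]), 'finger_gap': np.float64(0.085)} 0.0187
blue_top [('top', 0.41, np.float64(203.6), np.float64(288.6)), ('side', 0.69, np.float64(330.4), np.float64(341.2))]
    [0.4495 0.2603 0.095 ] [0.0029 0.0029]
orange_top [('top', 0.57, np.float64(249.5), np.float64(224.1)), ('side', 0.73, np.float64(273.3), np.float64(289.0))]
    [0.5912 0.1579 0.0866] [0.0008 0.0008]
run_top [('top', 0.24, np.float64(230.7), np.float64(260.4)), ('side', 0.57, np.float64(336.0), np.float64(200.4))]
stop_top [('top', 0.81, np.float64(439.2), np.float64(298.5)), ('side', 0.5, np.float64(405.0), np.float64(201.2))]
    [ 0.4125 -0.2595  0.0904] [0.0099 0.0099]
reset_top [('top', 0.55, np.float64(409.1), np.float64(228.2)), ('side', 0.56, np.float64(336.3), np.float64(225.8))]
    [ 0.5835 -0.2222  0.0141] [0.0002 0.0002]
spacer [('top', 0.73, np.float64(225.9), np.float64(256.4)), ('side', 0.53, np.float64(302.1), np.float64(326.6))]
    [0.5187 0.215  0.0681] [0.0036 0.0036]
pin_cup [('top', 0.65, np.float64(340.6), np.float64(200.9)), ('side', 0.92, np.float64(276.8), np.float64(258.7))]
    [ 0.6724 -0.0579 -0.0033] [0.0063 0.0063]
mould [('top', 0.79, np.float64(230.2), np.float64(261.6)), ('side', 0.81, np.float64(305.4), np.float64(344.6))]
    [0.5141 0.2126 0.0266] [0.0033 0.0033]
```

```bash
python3 - <<'E'
from h import *
a=cv2.imread("pics/top0.png")[170:370,160:480]; b=cv2.imread("pics/side0.png")[160:420,200:450]
cv2.imwrite("pics/a.png",np.hstack([cv2.resize(a,(480,300)),cv2.resize(b,(288,300))]))
cv2.imwrite("pics/at.png",cv2.resize(a,(800,500),interpolation=cv2.INTER_CUBIC))
cv2.imwrite("pics/bs.png",cv2.resize(b,(577,600),interpolation=cv2.INTER_CUBIC))
E
```

```text
(no output)
```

View pics/at.png

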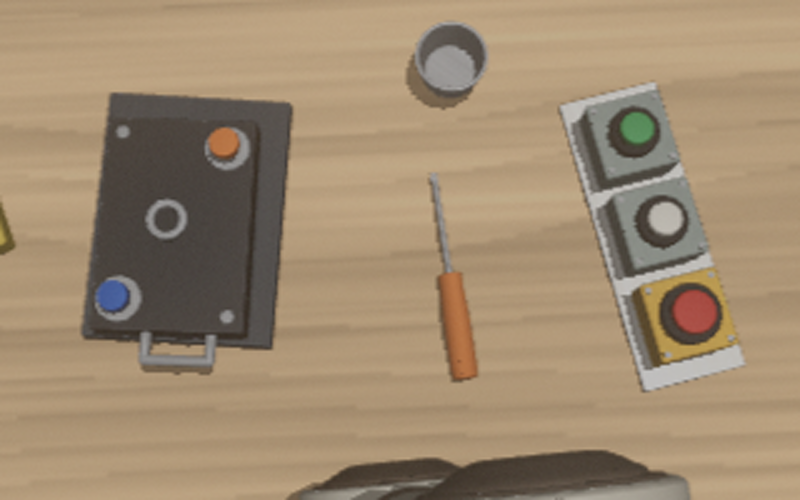

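View pics/bs.png

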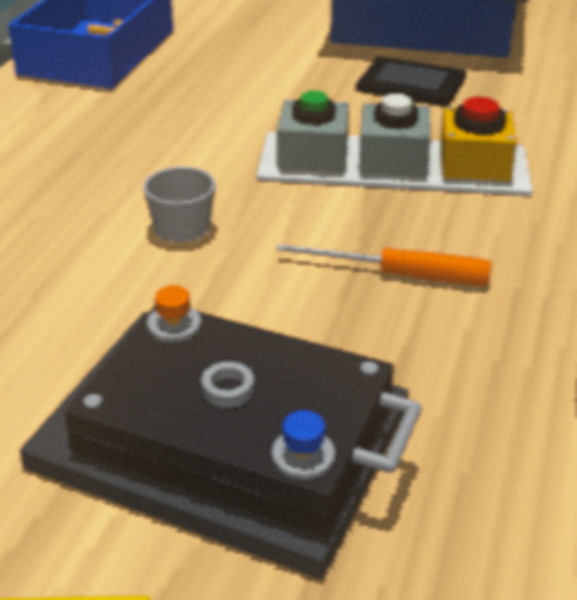

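The top picture shows the mould on the left: orange at crop (223,143), blue at (112,295), ring in the middle. The cup and driver lie in the gap. The boxes on the right run green (636,127), white (665,218), red (697,312). In the side view green is at (315,98), white (397,103), red (481,104), blue top (304,420) and orange top (173,296). The network confused the green and white buttons, so I'll use these pixels.

```bash
python3 - <<'E'
from h import *
T=dict(blue=(112,295),orange=(223,143),green=(636,127),white=(665,218),red=(697,312),cuprim=(451,57))
S=dict(blue=(304,420),orange=(173,296),green=(315,98),white=(397,103),red=(481,104),cuprim=(180,187))
for n in T:
    a=ray("top",(T[n][0]/2.5+160,T[n][1]/2.5+170)); b=ray("side",(S[n][0]/2.308+200,S[n][1]/2.308+160))
    X,e=tri([a,b]); print(n,X.round(4),np.round(e,4))
E
```

```text
blue [0.4496 0.2581 0.0919] [0.0013 0.0013]
orange [0.5852 0.1588 0.0896] [0.0014 0.0014]
green [ 0.5847 -0.2232  0.0796] [0.0003 0.0003]
white [ 0.499  -0.2424  0.0776] [0.0003 0.0003]
red [ 0.4127 -0.2625  0.0802] [0.0009 0.0009]
cuprim [ 0.672  -0.0569  0.0471] [0.0009 0.0009]
```

Emit:
{"op": "send_rows", "data": {"series": "0 0 0 -70.7 -50.1 6 0;0 0 0 -70.7 -50.1 6 0;0 0 0 -70.7 -50.1 6 0;0 0 0 -70.7 -50.1 6 0;0 0 0 -70.7 -50.1 6 0;0 0 0 -70.7 -50.1 6 0;0 0 0 -70.7 -50.1 6 0;0 0 0 -70.7 -50.1 6 0;0 0 0 -70.7 -50.1 6 0;0 0 0 -70.7 -50.1 6 0;0 0 0 -70.7 -50.1 6 0;0 0 0 -70.7 -50.1 6 0;0 0 0 -70.7 -50.1 6 0;0 0 0 -70.7 -50.1 6 0;0 0 0 -70.7 -50.1 6 0;0 0 0 -70.7 -50.1 6 0;0 0 0 -70.7 -50.1 6 0;0 0 0 -70.7 -50.1 6 0;0 0 0 -70.7 -50.1 6 0;0 0 0 -70.7 -50.1 6 0", "newtons": 40}}

```text
t: 3.02
tcp_pos: [0.4378, 0.2267, 0.1736]
ee_rot: [-180.0, -0.0, -74.9]
wrist_force: [-0.1, -0.8, 0.9]
finger_gap: 0.0
```

Emit:
{"op": "send_rows", "data": {"series": "0 0 0 0 0 0 0"}}

```text
t: 3.1
tcp_pos: [0.438, 0.2297, 0.1723]
ee_rot: [180.0, 0.1, -74.7]
wrist_force: [0.3, -0.1, 0.5]
finger_gap: -0.0001
```

Emit:
{"op": "send_rows", "data": {"series": "0 0 0 -2.4 -1.9 4 0;0 0 0 -2.4 -1.9 4 0;0 0 0 -2.4 -1.9 4 0;0 0 0 -2.4 -1.9 4 0"}}

```text
t: 3.43
tcp_pos: [0.4493, 0.2519, 0.1337]
ee_rot: [179.9, -0.0, -75.0]
wrist_force: [0.1, 0.0, 0.9]
finger_gap: -0.0003
```

```bash
cat > look.py <<'E'
from h import *
import sys
n=sys.argv[1]; q=sys.argv[2]
cal=viewer.get_calibration("wrist"); s=readout.state(); im=viewer.snapshot("wrist")
cv2.imwrite(f"pics/{n}.png",im); np.savez(f"pics/{n}.npz",**{k:np.array(cal[k]) for k in "KRt"})
print(s["t"],s["tcp_pos"],s["ee_rot"])
z=float(sys.argv[3])
for d in models.pinpoint(q,"wrist")[:2]:
    o,v=ray("wrist",d["position"],cal); print(d["conf"],d["position"],(o+v*(z-o[2])/v[2]).round(4))
E
python3 look.py w1 blue_top 0.09
```

```text
3.4333 [0.44930112 0.25185479 0.13368069] [ 1.79927403e+02 -2.11342509e-02 -7.49786281e+01]
0.69 [297.7, 259.1] [0.4525 0.2629 0.09  ]
```

View pics/w1.png

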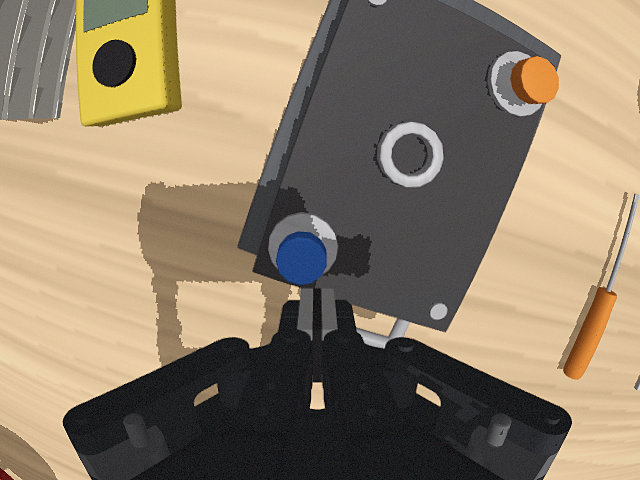

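The wrist view shows the blue head centred at (302,258), orange at (534,80), and the shut fingertips at about (318,292), just short of blue.

```bash
python3 - <<'E'
from h import *
cal=dict(np.load("pics/w1.npz"))
T=dict(blue=((112,295),(304,420),(302,257)),orange=((223,143),(173,296),(534,80)))
for n,(t,s,w) in T.items():
    r=[ray("top",(t[0]/2.5+160,t[1]/2.5+170)),ray("side",(s[0]/2.308+200,s[1]/2.308+160)),ray("wrist",w,cal)]
    X,e=tri(r); o,v=r[2]; print(n,X.round(4),np.round(e,4),"wrist@.09",(o+v*(.09-o[2])/v[2]).round(4))
E
```

```text
blue [0.4512 0.259  0.0899] [0.0027 0.0021 0.0035] wrist@.09 [0.4542 0.261  0.09  ]
orange [0.5858 0.16   0.0883] [0.0021 0.0021 0.0028] wrist@.09 [0.5857 0.1641 0.09  ]
```

Emit:
{"op": "send_rows", "data": {"series": "0 0 0 -0.7 -0.5 0 0;0 0 0 -0.7 -0.5 1.5 0;0 0 0 -0.7 -0.5 3 0;0 0 0 -0.7 -0.5 3.5 0;0 0 0 -0.7 -0.5 3.8 0;0 0 0 -0.7 -0.5 4.1 0;0 0 0 -0.7 -0.5 4.4 0;0 0 0 -0.7 -0.5 4.6 0;0 0 0 -0.7 -0.5 4.8 0;0 0 0 -0.7 -0.5 5 0;0 0 0 -0.7 -0.5 5.1 0;0 0 0 -0.7 -0.5 5.1 0;0 0 0 -0.7 -0.5 5.1 0"}}

```text
t: 4.62
tcp_pos: [0.4534, 0.2605, 0.0831]
ee_rot: [-179.9, 0.0, -75.0]
wrist_force: [1.2, -0.0, 3.5]
finger_gap: -0.0002
```

Emit:
{"op": "send_rows", "data": {"series": "0 0 0 0 0 0.15 0;0 0 0 0 0 0.3 0;0 0 0 0 0 0.45 0;0 0 0 0 0 0.6 0;0 0 0 0 0 0.6 0;0 0 0 0 0 0.6 0"}}

```text
t: 5.12
tcp_pos: [0.4536, 0.2606, 0.0798]
ee_rot: [-179.9, -0.0, -75.0]
wrist_force: [-6.9, -4.1, 26.1]
finger_gap: -0.0001
```

Emit:
{"op": "send_rows", "data": {"series": "0 0 0 0 0 0 0;0 0 0 0 0 0 0;0 0 0 0 0 -2.5 0;0 0 0 0 0 -5 0;0 0 0 0 0 -5 0;0 0 0 13 -10.2 -5 0;0 0 0 13 -10.2 -5 0;0 0 0 13 -10.2 -5 0;0 0 0 13 -10.2 -5 0;0 0 0 13 -10.2 -5 0;0 0 0 13 -10.2 -5 0;0 0 0 13 -10.2 -5 0"}}

```text
t: 6.12
tcp_pos: [0.5835, 0.1612, 0.1251]
ee_rot: [179.8, 0.1, -75.0]
wrist_force: [-0.7, -0.2, -0.2]
finger_gap: -0.0
```

```bash
python3 look.py w2 orange_top 0.09
```

```text
6.1167 [0.58354989 0.16123321 0.12509141] [ 1.79816159e+02  6.28183003e-02 -7.50254624e+01]
0.87 [324.3, 269.4] [0.5879 0.1582 0.09  ]
```

View pics/w2.png

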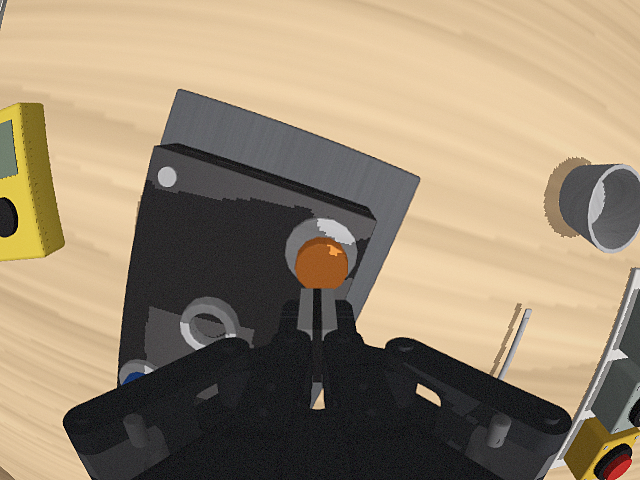

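Orange head at (321,265), right under the fingertips (317,290); the blue pin is partly visible at (135,378).

Emit:
{"op": "send_rows", "data": {"series": "0 0 0 0.25 -0.25 0.5 0;0 0 0 0.25 -0.25 1.8 0;0 0 0 0.25 -0.25 2.5 0;0 0 0 0.25 -0.25 2.9 0;0 0 0 0.25 -0.25 3.2 0;0 0 0 0.25 -0.25 3.5 0;0 0 0 0.25 -0.25 3.8 0;0 0 0 0.25 -0.25 4.0 0;0 0 0 0.25 -0.25 4.2 0;0 0 0 0.25 -0.25 4.4 0;0 0 0 0.25 -0.25 4.6 0;0 0 0 0.25 -0.25 4.6 0;0 0 0 0.25 -0.25 4.6 0"}}

```text
t: 7.3
tcp_pos: [0.5883, 0.1593, 0.0805]
ee_rot: [-179.9, -0.0, -75.0]
wrist_force: [0.4, -0.2, 0.2]
finger_gap: -0.0002
```

Emit:
{"op": "send_rows", "data": {"series": "0 0 0 0 0 0.15 0;0 0 0 0 0 0.3 0;0 0 0 0 0 0.4 0;0 0 0 0 0 0.4 0;0 0 0 0 0 0.4 0;0 0 0 0 0 0.4 0"}}

```text
t: 7.8
tcp_pos: [0.5886, 0.1594, 0.0799]
ee_rot: [-180.0, -0.0, -75.0]
wrist_force: [-10.1, -1.2, 19.4]
finger_gap: -0.0002
```

Emit:
{"op": "send_rows", "data": {"series": "0 0 0 0 0 0 0;0 0 0 0 0 0 0;0 0 0 0 0 -3 0;0 0 0 0 0 -6 0;0 0 0 0 0 -6 0;0 0 0 36.9 10.3 -6 0;0 0 0 36.9 10.3 -6 0;0 0 0 36.9 10.3 -6 0;0 0 0 36.9 10.3 -6 0;0 0 0 36.9 10.3 -6 0;0 0 0 36.9 10.3 -6 0;0 0 0 36.9 10.3 -6 0;0 0 0 36.9 10.3 -6 0;0 0 0 36.9 10.3 -6 0;0 0 0 36.9 10.3 -6 0;0 0 0 36.9 10.3 -6 0;0 0 0 36.9 10.3 -6 0;0 0 0 36.9 10.3 -6 0;0 0 0 36.9 10.3 -6 0"}}

```text
t: 9.38
tcp_pos: [0.5841, -0.2218, 0.1365]
ee_rot: [180.0, 0.0, -74.9]
wrist_force: [0.6, 0.2, 0.9]
finger_gap: 0.0001
```

```bash
python3 look.py w3 run_top 0.081; python3 - <<'E'
from h import *
b=viewer.snapshot("side")[270:420,210:400]; w=cv2.imread("pics/w3.png")
cv2.imwrite("pics/c.png",np.hstack([cv2.resize(w,(480,360)),cv2.resize(b,(320,253),interpolation=cv2.INTER_CUBIC)[:, :].copy() if 0 else cv2.copyMakeBorder(cv2.resize(b,(320,253),interpolation=cv2.INTER_CUBIC),0,107,0,0,0)]))
E
```

```text
9.3833 [ 0.58413554 -0.22179169  0.13651897] [ 1.79994103e+02  3.30713548e-02 -7.48781094e+01]
0.84 [322.4, 255.1] [ 0.5891 -0.2239  0.081 ]
```

View pics/c.png

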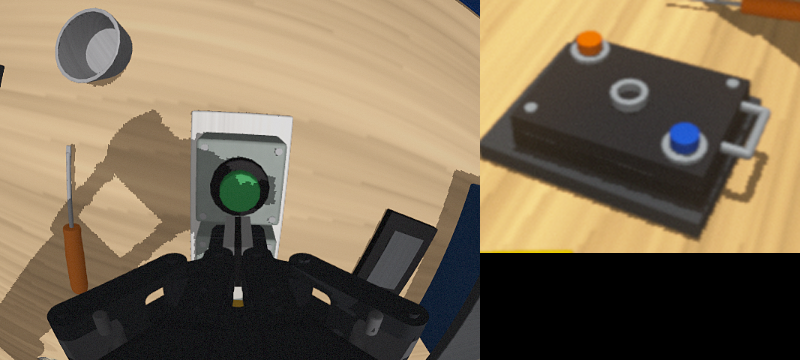

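In the wrist crop the green button is at (240,190), just ahead of the fingertips. In the side crop both heads sit on their collars: orange (589,43), blue (685,138).

Emit:
{"op": "send_rows", "data": {"series": "0 0 0 0.25 -0.25 1.5 0;0 0 0 0.25 -0.25 3.5 0;0 0 0 0.25 -0.25 4.8 0;0 0 0 0.25 -0.25 5.2 0;0 0 0 0.25 -0.25 5.5 0;0 0 0 0.25 -0.25 5.7 0;0 0 0 0.25 -0.25 5.9 0;0 0 0 0.25 -0.25 6.1 0;0 0 0 0.25 -0.25 6.3 0;0 0 0 0.25 -0.25 6.4 0;0 0 0 0.25 -0.25 6.4 0;0 0 0 0.25 -0.25 6.4 0;0 0 0 0.25 -0.25 6.4 0"}}

```text
t: 10.62
tcp_pos: [0.5875, -0.2257, 0.0743]
ee_rot: [-179.9, -0.1, -75.0]
wrist_force: [-3.0, 2.7, 7.9]
finger_gap: -0.0002
```

Nearly bottomed; push slightly more and hold.

Emit:
{"op": "send_rows", "data": {"series": "0 0 0 0 0 0.1 0;0 0 0 0 0 0.2 0;0 0 0 0 0 0.2 0;0 0 0 0 0 0.2 0;0 0 0 0 0 0.2 0;0 0 0 0 0 0.2 0;0 0 0 0 0 0.2 0"}}

```text
t: 11.2
tcp_pos: [0.5876, -0.2257, 0.0739]
ee_rot: [-180.0, -0.1, -75.0]
wrist_force: [-9.0, 4.5, 15.6]
finger_gap: -0.0
```

```bash
python3 - <<'E'
from h import *
b=viewer.snapshot("side")[160:420,200:450]
cv2.imwrite("pics/d.png",cv2.resize(b,(577,600),interpolation=cv2.INTER_CUBIC))
s=readout.state(); print(s["tcp_pos"],s["wrist_force"])
E
```

```text
[ 0.58763236 -0.22576081  0.0739694 ] [-7.75142057  5.36834491 17.04098678]
```

View pics/d.png

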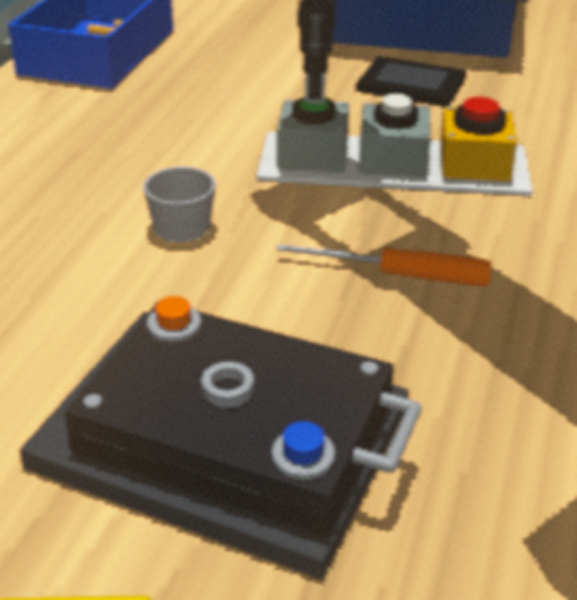

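The fingers hold green down at (315,103). White (397,103) and red (481,105) are out. Both heads are on their collars, and the mould and loose things in view haven't moved.

```bash
python3 -c "
from workcell import order; print(order.hand_in())"
```

```text
the job is handed in; nothing more can be done
None
```

I pressed the blue pin home, then the orange pin, then the green button with closed fingers. The job was handed in at about 11 s, with the fingers still holding green down. The hand-in reports no verdict.

- **Pins:** each one stopped with the fingertips at z ≈ 0.080 m, the height expected when home. The upward force then rose to about 26 N on blue and 19 N on orange. The last side picture shows both heads resting on their collars.
- **Green button:** it is held at z ≈ 0.074 m, about 7 mm down, with about 17 N.
- **Everything else:** in the last side picture the mould, ring, cup and driver look unmoved, and the red and white buttons are out. The meter and test plate were not checked at the end; the arm did not go down near them.

Two checks disagreed:
- **Green button's position:** the network mistook the green and white buttons for other things in the first pictures. I took those positions from the pictures by eye and confirmed green with a close wrist view.
- **Orange pin:** the force read only 0.2 N partway through the press, with the fingertips already at z ≈ 0.0805 m. It rose to 19 N when I pushed further.

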